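# Stop the bench sawhorse rocking

## Task

The small four-legged sawhorse on the battened board rocks, because two of its feet are perched on the two raised battens. Turn it until its beam runs along the battens and all four feet stand flat on the board between them, then let go of it. Leave the spare sawhorse on the bench as it is.

Things in the scene. Friction and masses are not known exactly. Their poses are not given: they have to be found in the camera images.
- sawhorse_beam (a point): Rocking wooden sawhorse on the board, about 0.35 kg. Point: centre of its beam, 83 mm above the plane of the feet; x along the beam, y across, z up. Beam 170 x 36 x 34 mm (x, y, z), steel plate on its +x end; grip across y at mid-length. Splayed legs 16 mm thick, from x = +-52 at the beam to feet at x = +-65, y = +-45 mm. At first 30 to 53 degrees off the battens, tilted about 6 degrees.
- board_top (a point): Plywood board fixed to the bench, 260 x 210 mm, 12 mm thick. Point: centre of its upper face, midway between the two battens; x along them, y across, z up. Battens: straight strips 25 mm wide, 260 mm long, 8 mm high above that face, inner sides at y = +-65 mm. The sawhorse, 106 mm over its feet across the beam, fits between them, either end forward.
- spare_horse_beam (a point): A second sawhorse of the same make, standing steadily on the bare bench at its left edge, beyond the drilling jig seen from the board; leave it alone. Point: centre of its beam, axes as for the first.

How it is judged:
At the end, for the whole second after the job is handed in: The sawhorse stands still, released and level (2 degrees), its beam point 79 to 87 mm above the board's upper face (no foot on a batten), within 18 mm of the middle line between the battens and 60 mm of the board's centre along them, its beam parallel to them within 13 degrees, either way round (angle between sawhorse_beam's own z axis and vertical below 0.035 rad and z of sawhorse_beam in the frame of board_top between 0.079 and 0.087 m and y of sawhorse_beam in the frame of board_top between -0.018 and 0.018 m and x of sawhorse_beam in the frame of board_top between -0.06 and 0.06 m and angle between the x axis of sawhorse_beam and the x axis of board_top, either way round below 0.24 rad and linear speed of sawhorse below 0.01 m/s and angular speed of sawhorse below 0.06 rad/s); the robot touches nothing.
It fails at once if the spare sawhorse is pushed more than 30 mm (distance of spare_horse_beam from where it was at the start of the episode above 0.03 m).
It also fails if it takes over 35 s, if anything falls off the work surface, if the arm or the gripper's body presses on something with over 40 N, if the wrist force passes 120 N, or if a joint passes its speed limit or range.

## Robot

A 6-joint arm with a two-finger parallel gripper is mounted at the origin on the work surface; the furniture and walls round the work are solid. World frame = base frame: x ahead of the robot, y to its left, z up, the work surface at z = 0. Lengths are in m, angles in rad, forces in N, time in s.
With the tool pointing down it reaches from about 0.225 to 0.875 m from the base axis. Payload 3.4 kg.
Tool frame: the origin (TCP) lies between the finger pads; the fingertips stand 11 mm ahead of it and the grasp point (between the pads) lies 8 mm behind it; z points along the fingers, y is the line along which they close (so a half turn about z gives the same grasp; the last joint's range is limited). The gripper opens to 85 mm and grips with 20 to 120 N. Pads are 22 mm wide; open, the fingers measure 114 mm over their backs; the gripper's body (76 mm by 85 mm) begins 54 mm behind the grasp point. The pads swing forward as they close: fully open they stand 13 mm farther back than shut.
Start: joints at [1.019, 0.276, 1.505, -0, 1.361, -0.121], TCP at [0.24, 0.522, 0.242] pointing down, gripper open.
Joint ranges: [-2.89, 2.89], [-0.75, 2.08], [0.22, 2.7], [-1.18, 4.32], [0.11, 2.71], [-2.7, 2.7]. Speed limits (rad/s): [2.57, 2.57, 3.14, 3.14, 3.14, 3.14].

## Interface

Orientations are given as a unit quaternion [w, x, y, z].
In Python, from rig import sensors, eyes, manip gives the robot as it stands.
- The arm moves only by the tool drive_tool, never from a script. Its argument "deltas" is a list of rows, each an object with "linear": the shift along the world's x, y, z in mm, a list of three; "twist": the turn about the world's z in degrees; "claw": the opening, from 0 (shut) to 1 (fully open). In form: [{"linear": [tx, ty, tz], "twist": twist, "claw": claw}, ...]. A call has 1 to 12 rows; each row is the pose to reach, as a shift and turn from the pose commanded when the call began; what a row does not reach only later rows make up. A row lasts 1/12 s, in which the tool goes at most 41.7 mm and 7.16 degrees, less where a joint would pass 70% of its speed; a pose out of reach is approached as far as the arm can. A call with a gripper value outside its range is refused whole. The fingers move at their own pace and stop on an object; "squeeze" is the grip in N (left out, the last holds). Time passes only in rows, so rows that repeat a pose let the fingers close. It gives the time, the measured TCP pose, the force, the opening and the grip force at its end, in the units of the state.
- sensors.get_state(): the state, without advancing time (a new reading comes with each control period).
- eyes.get_image(name): name is "scene" or "top"; returns the picture (400x640x3 uint8, red, green, blue); there is no depth.
- eyes.camera_model(name): a dict with "intrinsics" (3x3 intrinsics, pixels), "dist" ([k1, k2, p1, p2, k3] as OpenCV has them; the pictures are not rectified), "R" (3x3) and "t" (3): a world point X has camera coordinates R X + t. Camera axes: x right, y down, z forward; pixel columns grow to the right and rows downward; lengths in m; the calibration is good to about 2 mm. A picture is of the moment at which its call begins. camera_model takes no time and is no camera call.
- manip.sign_off(): hands the job in; it is judged then, once.
The state is a dict: "clock": time; "qpos": joint angles; "qd": joint speeds; "effort": joint torques, N m; "position": TCP position; "ee_rot": TCP orientation; "contact_force": force on the tool from outside, world axes, zero at the start; "moment": the same for the moment, N m; "width": finger opening in m; "gripper_force": force on a finger pad.
Only numpy, scipy, OpenCV 4.12 (cv2) and the standard library are available. Lean on these libraries where they do the work, as an engineer would, in place of code of your own. Each camera call takes 0.05 s, during which the arm holds its last target. There are 200 camera calls.

## Working session

There is one attempt and no reset: what is moved stays moved. The work goes in short steps, Python scripts to look and compute and a tool call to move; the robot and the scene stay as the last step left them, time stands still between calls to the robot, and variables do not carry over. Pictures are saved under pics/ and viewed, at most 10 in all, crops included, and the job is handed in when it is done.

Besides the shell and the picture viewer there is one more tool, called after ">>>" as name([rows], argument=value, ...), one row to a line, values as JSON. drive_tool: Moves the arm, as the interface text tells. Its arguments: {"type":"object","properties":{"deltas":{"type":"array","items":{"type":"object","properties":{"linear":{"type":"array","items":{"type":"number"}},"twist":{"type":"number"},"claw":{"type":"number"}}}},"squeeze":{"type":"number"}},"required":["deltas"]}

```bash
mkdir -p pics
python3 - <<'E'
from rig import sensors, eyes, manip
import cv2,numpy as np
for n in("scene","top"):
    im=eyes.get_image(n); cv2.imwrite(f"pics/{n}0.png",im[:,:,::-1])
    c=eyes.camera_model(n); print(n,np.round(c["intrinsics"],1).tolist(),c["dist"],np.round(-np.array(c["R"]).T@np.array(c["t"]),3))
s=sensors.get_state(); print(s["clock"],s["position"],s["ee_rot"],s["width"])
E
```

```text
scene [[475.7, 0.0, 324.2], [0.0, 475.7, 196.5], [0.0, 0.0, 1.0]] [-0.09218073  0.          0.          0.          0.        ] [ 0.204 -0.437  0.773]
top [[383.4, 0.0, 316.1], [0.0, 383.4, 200.5], [0.0, 0.0, 1.0]] [-0.07123343  0.          0.          0.          0.        ] [0.377 0.097 0.926]
0.1 [0.23987981 0.52210146 0.24152329] [-2.80050911e-04  2.13735125e-01  9.76891316e-01 -7.58399602e-04] 0.08518287142119356
```

View pics/top0.png

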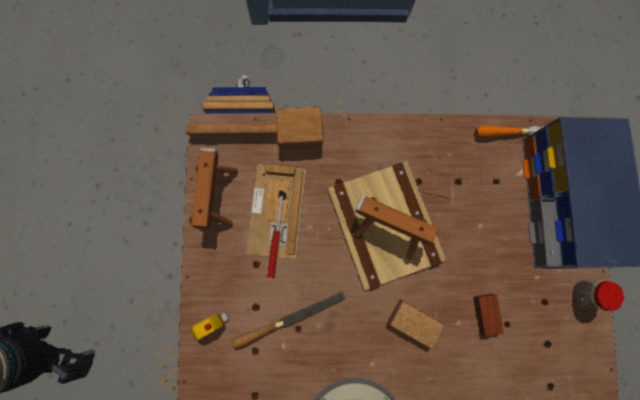

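View pics/scene0.png

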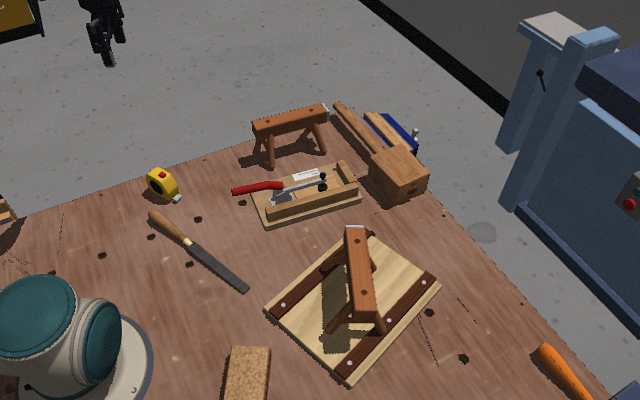

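The top view shows the board with corners near (330,186), (406,163), (444,262) and (369,289), the battens along its long sides, and the rocking horse's beam from (360,203) to (435,236). The spare stands at the left, around (205,190). Next I zoom in to get accurate points.

Run:
```python
import cv2,numpy as np
a=cv2.imread("pics/top0.png")[155:295,320:455]; b=cv2.imread("pics/scene0.png")[215:390,258:448]
a=cv2.resize(a,None,fx=4,fy=4,interpolation=cv2.INTER_CUBIC); b=cv2.resize(b,None,fx=4,fy=4,interpolation=cv2.INTER_CUBIC)[:600]
a=cv2.convertScaleAbs(a,alpha=1.5); b=cv2.convertScaleAbs(b,alpha=1.3)
cv2.imwrite("pics/a.png",a[:,:]); cv2.imwrite("pics/b.png",b[:600])
```

```text
(no output)
```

View pics/a.png

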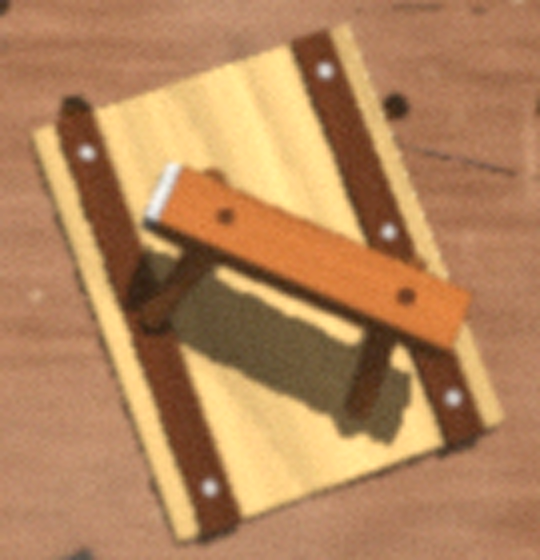

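View pics/b.png

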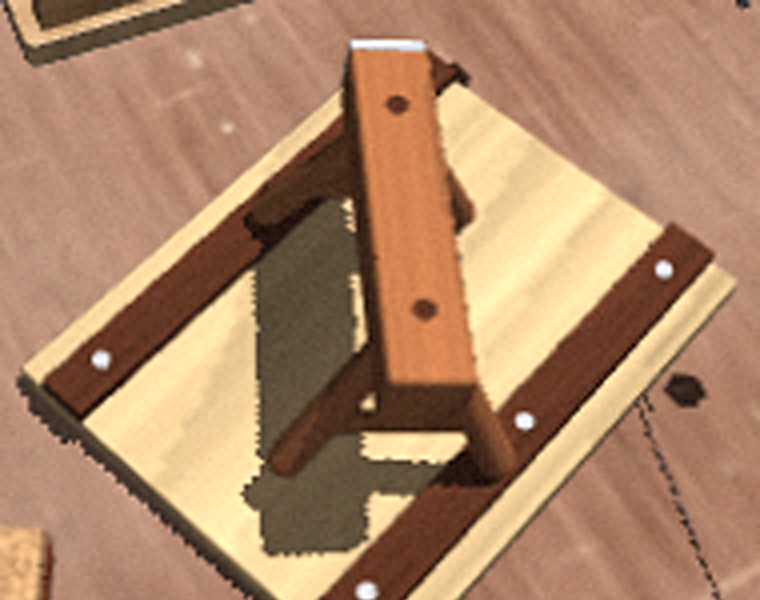

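The crops show screws on the battens (top crop (87,153), (210,487), (325,70), (453,398)), two plugs and the corners of the beam top, all visible in both views. I triangulate them.

```bash
cat > h.py <<'E'
import numpy as np,cv2
from rig import eyes
C={n:{k:np.array(v,float) for k,v in eyes.camera_model(n).items() if k in("intrinsics","dist","R","t")} for n in("scene","top")}
def norm(n,p): return cv2.undistortPoints(np.array(p,float).reshape(-1,1,2),C[n]["intrinsics"],C[n]["dist"]).reshape(-1,2)
def plane(n,p,z):
    c=C[n];u=norm(n,p);d=np.c_[u,np.ones(len(u))]@c["R"];o=-c["R"].T@c["t"]
    return o+d*((z-o[2])/d[:,2])[:,None]
def tri(pt,ps):
    P=[np.c_[C[n]["R"],C[n]["t"]] for n in("top","scene")]
    X=cv2.triangulatePoints(P[0],P[1],norm("top",pt).T,norm("scene",ps).T);return (X[:3]/X[3]).T
E
cat > m.py <<'E'
from h import *
T=lambda p:np.array(p)/4-.375+[320,155]
S=lambda p:np.array(p)/4-.375+[258,215]
b=plane("top",T([(87,153),(210,487),(325,70),(388,231),(453,398)]),.020);print(b.round(4))
print("scene",plane("scene",S([(664,269),(524,420),(367,591)]),.020).round(4))
print("tri",tri(T([(325,70),(388,231),(453,398)]),S([(664,269),(524,420),(367,591)])).round(4))
d=b[0]-b[1]+b[2]-b[4];print("board ctr",b[[0,1,2,4]].mean(0),"yaw",np.degrees(np.arctan2(d[1],d[0])))
t=tri(T([(225,216),(406,297),(180,166),(147,222),(471,297),(450,350)]),S([(397,104),(424,310),(426,42),(350,42),(472,386),(386,384)]))
print(t.round(4))
for e in((t[0]-t[1]),(t[2]+t[3]-t[4]-t[5])): print(np.linalg.norm(e),"yaw",np.degrees(np.arctan2(e[1],e[0])),"slope",np.degrees(np.arcsin(e[2]/np.linalg.norm(e))))
print("w",t[2:].mean(0),t[:2].mean(0), t[3]-t[2],t[5]-t[4])
E
python3 m.py
```

```text
[[ 0.5453  0.0227  0.02  ]
 [ 0.3469 -0.0458  0.02  ]
 [ 0.5962 -0.1239  0.02  ]
 [ 0.4968 -0.1578  0.02  ]
 [ 0.3968 -0.1921  0.02  ]]
scene [[ 0.5983 -0.1242  0.02  ]
 [ 0.4988 -0.1576  0.02  ]
 [ 0.3996 -0.192   0.02  ]]
tri [[ 0.597  -0.1242  0.0206]
 [ 0.4975 -0.1578  0.0212]
 [ 0.3979 -0.1921  0.0216]]
board ctr [ 0.4712696  -0.08477879  0.02      ] yaw 18.950838302430007
[[ 0.4936 -0.0431  0.1167]
 [ 0.4489 -0.1373  0.1228]
 [ 0.5215 -0.02    0.1168]
 [ 0.4925 -0.0021  0.1136]
 [ 0.4488 -0.1731  0.1203]
 [ 0.4198 -0.1587  0.124 ]]
0.10437957763327779 yaw 64.60035621665394 slope -3.3027321744477787
0.3424894171623639 yaw 64.83805800671706 slope -2.3224090201808076
w [ 0.47064802 -0.0884939   0.11867215] [ 0.47124373 -0.0902073   0.11974502] [-0.0290443   0.01785661 -0.00322769] [-0.02896307  0.01439676  0.0036698 ]
```

Measured: board centre is (0.472, -0.085) with yaw 19.0°. The beam is at (0.471, -0.089), with its top at z≈0.119 and yaw 64.8°, so it needs a turn of about -46°. The batten spacing (155 mm) and beam size both agree with the given sizes. I move over the horse with the tool turned by -90°.

>>> drive_tool([
  {"linear": [8,-20,0],"twist": -3,"claw": 1},
  {"linear": [20,-55,0],"twist": -8,"claw": 1},
  {"linear": [34,-92,0],"twist": -14,"claw": 1},
  {"linear": [48,-129,0],"twist": -20,"claw": 1},
  {"linear": [62,-166,0],"twist": -26,"claw": 1},
  {"linear": [76,-203,0],"twist": -32,"claw": 1},
  {"linear": [90,-240,0],"twist": -38,"claw": 1},
  {"linear": [104,-277,0],"twist": -44,"claw": 1},
  {"linear": [118,-314,0],"twist": -50,"claw": 1},
  {"linear": [132,-351,0],"twist": -56,"claw": 1},
  {"linear": [146,-388,0],"twist": -62,"claw": 1},
  {"linear": [160,-424,0],"twist": -68,"claw": 1},
])

```text
clock: 1.1
position: [0.4, 0.0965, 0.2422]
ee_rot: [0.0, 0.725, 0.688, -0.0]
contact_force: [0.5, 0.2, 0.5]
width: 0.0854
gripper_force: 0.0
```

>>> drive_tool([
  {"linear": [14,-37,-5],"twist": -6,"claw": 1},
  {"linear": [28,-74,-10],"twist": -11,"claw": 1},
  {"linear": [42,-111,-20],"twist": -16,"claw": 1},
  {"linear": [56,-148,-30],"twist": -20,"claw": 1},
  {"linear": [66,-175,-38],"twist": -22,"claw": 1},
  {"linear": [71,-187,-42],"twist": -22.5,"claw": 1},
  {"linear": [71,-187,-42],"twist": -22.5,"claw": 1},
  {"linear": [71,-187,-42],"twist": -22.5,"claw": 1},
])

```text
clock: 1.77
position: [0.4706, -0.0882, 0.1998]
ee_rot: [-0.001, 0.844, 0.536, -0.0]
contact_force: [-0.4, 1.4, -0.5]
width: 0.0856
gripper_force: 0.0
```

>>> drive_tool([
  {"linear": [0,-1,-15],"twist": 0,"claw": 1},
  {"linear": [0,-1,-35],"twist": 0,"claw": 1},
  {"linear": [0,-1,-55],"twist": 0,"claw": 1},
  {"linear": [0,-1,-72],"twist": 0,"claw": 1},
  {"linear": [0,-1,-86],"twist": 0,"claw": 1},
  {"linear": [0,-1,-96],"twist": 0,"claw": 1},
  {"linear": [0,-1,-103],"twist": 0,"claw": 1},
  {"linear": [0,-1,-106],"twist": 0,"claw": 1},
  {"linear": [0,-1,-106],"twist": 0,"claw": 1},
])

```text
clock: 2.52
position: [0.4707, -0.0884, 0.0943]
ee_rot: [-0.0, 0.844, 0.537, -0.0]
contact_force: [-0.6, 0.8, -0.1]
width: 0.0855
gripper_force: 0.0
```

Run:
```python
from rig import sensors, eyes
import cv2,numpy as np
a=eyes.get_image("top")[150:300,310:470,::-1]; b=eyes.get_image("scene")[180:390,258:448,::-1]
f=lambda x:cv2.resize(x,(390,400),interpolation=cv2.INTER_CUBIC)
cv2.imwrite("pics/c.png",cv2.convertScaleAbs(np.hstack([f(a),f(b)]),alpha=1.3))
print(sensors.get_state()["contact_force"])
```

```text
[0.52200986 0.61827521 0.3410911 ]
```

View pics/c.png

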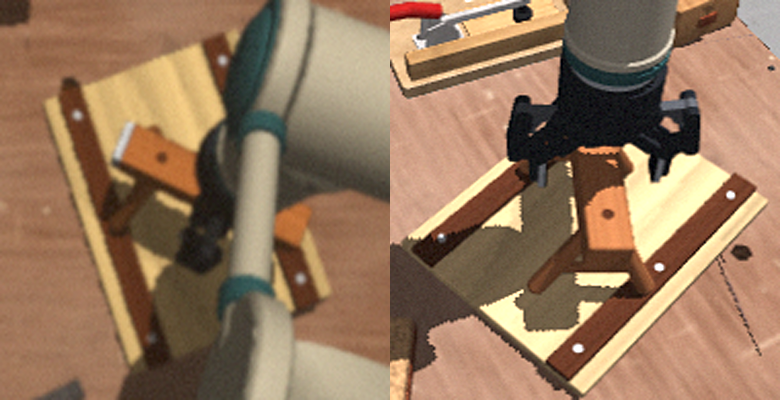

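The fingers straddle the beam centrally: in the right crop the beam is at (605,200), with fingers at about (540,165) and (660,165). Nothing has moved, so I close.

>>> drive_tool([
  {"claw": 0.6,"linear": [0,0,0],"twist": 0},
  {"claw": 0.4,"linear": [0,0,0],"twist": 0},
  {"claw": 0.2,"linear": [0,0,0],"twist": 0},
  {"claw": 0.2,"linear": [0,0,0],"twist": 0},
  {"claw": 0.2,"linear": [0,0,0],"twist": 0},
  {"claw": 0.2,"linear": [0,0,0],"twist": 0},
  {"claw": 0.2,"linear": [0,0,0],"twist": 0},
  {"claw": 0.2,"linear": [0,0,0],"twist": 0},
], squeeze=50)

```text
clock: 3.28
position: [0.4713, -0.0901, 0.0952]
ee_rot: [0.001, 0.844, 0.536, -0.0]
contact_force: [-0.8, -1.5, 9.0]
width: 0.0356
gripper_force: 48.8
```

>>> drive_tool([
  {"claw": 0.2,"linear": [0,0,8],"twist": 0},
  {"claw": 0.2,"linear": [0,0,20],"twist": 0},
  {"claw": 0.2,"linear": [0,1,32],"twist": 0},
  {"claw": 0.2,"linear": [0,2,38],"twist": -4},
  {"claw": 0.2,"linear": [1,4,40],"twist": -10},
  {"claw": 0.2,"linear": [1,4,40],"twist": -16},
  {"claw": 0.2,"linear": [1,4,40],"twist": -22},
  {"claw": 0.2,"linear": [1,4,40],"twist": -28},
  {"claw": 0.2,"linear": [1,4,40],"twist": -34},
  {"claw": 0.2,"linear": [1,4,40],"twist": -40},
  {"claw": 0.2,"linear": [1,4,40],"twist": -44},
  {"claw": 0.2,"linear": [1,4,40],"twist": -46},
])

```text
clock: 4.28
position: [0.4708, -0.0852, 0.1335]
ee_rot: [-0.001, 0.987, 0.162, -0.002]
contact_force: [-0.2, -0.2, -3.9]
width: 0.0356
gripper_force: 51.0
```

>>> drive_tool([
  {"claw": 0.2,"linear": [0,0,0],"twist": 0},
  {"claw": 0.2,"linear": [0,0,0],"twist": 0},
  {"claw": 0.2,"linear": [0,0,0],"twist": 0},
])

```text
clock: 4.53
position: [0.4716, -0.0853, 0.1339]
ee_rot: [-0.0, 0.986, 0.164, -0.001]
contact_force: [-0.4, -0.1, -3.9]
width: 0.0354
gripper_force: 51.0
```

Run:
```python
from rig import sensors, eyes
import cv2,numpy as np
a=eyes.get_image("top")[150:300,310:470,::-1]; b=eyes.get_image("scene")[180:390,258:448,::-1]
f=lambda x:cv2.resize(x,(390,400),interpolation=cv2.INTER_CUBIC)
cv2.imwrite("pics/d.png",cv2.convertScaleAbs(np.hstack([f(a),f(b)]),alpha=1.3))
print(sensors.get_state()["contact_force"])
```

```text
[ 0.75708085  0.15207443 -3.88143336]
```

View pics/d.png

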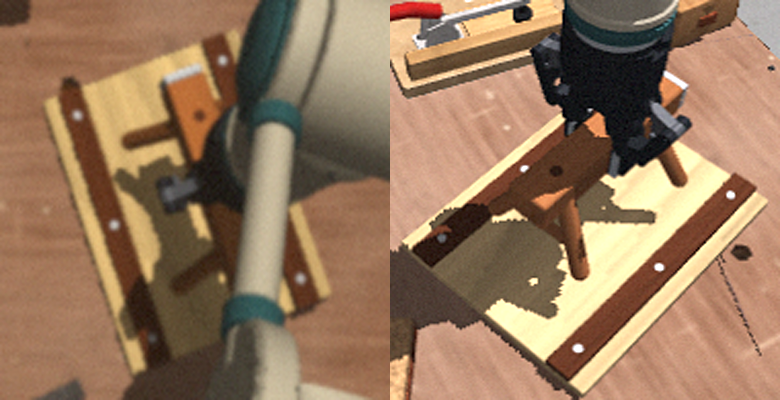

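The horse is held clear and its beam runs along the battens, centred between them. I lower it.

>>> drive_tool([
  {"claw": 0.2,"linear": [0,0,-8],"twist": 0},
  {"claw": 0.2,"linear": [0,0,-18],"twist": 0},
  {"claw": 0.2,"linear": [0,0,-27],"twist": 0},
  {"claw": 0.2,"linear": [0,0,-34],"twist": 0},
  {"claw": 0.2,"linear": [0,0,-38],"twist": 0},
  {"claw": 0.2,"linear": [0,0,-41],"twist": 0},
  {"claw": 0.2,"linear": [0,0,-43],"twist": 0},
  {"claw": 0.2,"linear": [0,0,-43],"twist": 0},
])

```text
clock: 5.3
position: [0.4721, -0.0855, 0.091]
ee_rot: [-0.0, 0.987, 0.164, -0.0]
contact_force: [0.1, 0.7, -3.7]
width: 0.0353
gripper_force: 51.0
```

>>> drive_tool([
  {"claw": 0.2,"linear": [0,0,-1],"twist": 0},
  {"claw": 0.2,"linear": [0,0,-2],"twist": 0},
  {"claw": 0.2,"linear": [0,0,-3],"twist": 0},
  {"claw": 0.2,"linear": [0,0,-3],"twist": 0},
])

```text
clock: 5.63
position: [0.4724, -0.0857, 0.0891]
ee_rot: [0.0, 0.987, 0.163, 0.0]
contact_force: [-1.7, 0.3, 2.3]
width: 0.0355
gripper_force: 51.5
```

>>> drive_tool([
  {"claw": 0.2,"linear": [0,0,-1],"twist": 0},
  {"claw": 0.2,"linear": [0,0,-2],"twist": 0},
  {"claw": 0.2,"linear": [0,0,-2],"twist": 0},
])

```text
clock: 5.88
position: [0.4722, -0.0858, 0.0878]
ee_rot: [0.001, 0.987, 0.164, 0.0]
contact_force: [-4.3, 0.5, 8.8]
width: 0.0357
gripper_force: 52.6
```

>>> drive_tool([
  {"claw": 0.45,"linear": [0,0,0],"twist": 0},
  {"claw": 0.6,"linear": [0,0,0],"twist": 0},
  {"claw": 0.8,"linear": [0,0,0],"twist": 0},
  {"claw": 1,"linear": [0,0,0],"twist": 0},
  {"claw": 1,"linear": [0,0,0],"twist": 0},
  {"claw": 1,"linear": [0,0,0],"twist": 0},
  {"claw": 1,"linear": [0,0,0],"twist": 0},
  {"claw": 1,"linear": [0,0,0],"twist": 0},
], squeeze=20)

```text
clock: 6.55
position: [0.4721, -0.0855, 0.0862]
ee_rot: [-0.0, 0.987, 0.163, -0.0]
contact_force: [0.8, -0.4, 0.1]
width: 0.0851
gripper_force: 0.0
```

>>> drive_tool([
  {"claw": 1,"linear": [0,0,8],"twist": 0},
  {"claw": 1,"linear": [0,0,25],"twist": 0},
  {"claw": 1,"linear": [0,0,45],"twist": 0},
  {"claw": 1,"linear": [0,0,70],"twist": 0},
  {"claw": 1,"linear": [0,0,100],"twist": 0},
  {"claw": 1,"linear": [0,0,130],"twist": 0},
  {"claw": 1,"linear": [0,-30,150],"twist": 0},
  {"claw": 1,"linear": [0,-65,150],"twist": 0},
  {"claw": 1,"linear": [0,-100,150],"twist": 0},
  {"claw": 1,"linear": [-10,-135,150],"twist": 0},
  {"claw": 1,"linear": [-20,-170,150],"twist": 0},
  {"claw": 1,"linear": [-30,-200,150],"twist": 0},
])

```text
clock: 7.55
position: [0.4416, -0.2877, 0.237]
ee_rot: [0.001, 0.987, 0.163, 0.0]
contact_force: [1.1, -0.3, -0.4]
width: 0.0852
gripper_force: 0.0
```

>>> drive_tool([
  {"claw": 1,"linear": [-20,-20,0],"twist": 0},
  {"claw": 1,"linear": [-45,-35,0],"twist": 0},
  {"claw": 1,"linear": [-60,-45,0],"twist": 0},
  {"claw": 1,"linear": [-60,-45,0],"twist": 0},
  {"claw": 1,"linear": [-60,-45,0],"twist": 0},
])

```text
clock: 7.97
position: [0.3817, -0.3309, 0.2369]
ee_rot: [0.0, 0.987, 0.162, 0.0]
contact_force: [-0.5, -0.1, -1.0]
width: 0.0853
gripper_force: 0.0
```

Run:
```python
from rig import sensors, eyes
import cv2,numpy as np
a=eyes.get_image("top")[:,:,::-1]; b=eyes.get_image("scene")[:,:,::-1]
a=a[150:300,310:470]; b=b[180:390,258:448]
a=cv2.resize(a,(390,366),interpolation=cv2.INTER_CUBIC); b=cv2.resize(b,(390,431),interpolation=cv2.INTER_CUBIC)[:366]
cv2.imwrite("pics/e.png",cv2.convertScaleAbs(np.hstack([a,b]),alpha=1.3))
print(sensors.get_state()["clock"])
```

```text
8.0667
```

View pics/e.png

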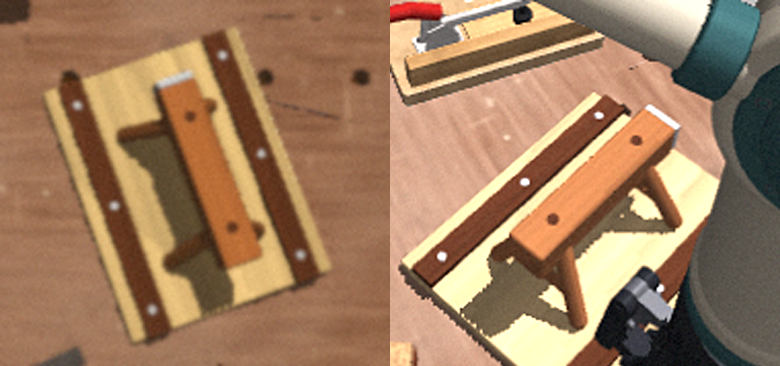

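The horse stands between the battens with its feet on the board, plugs at (190,116) and (232,228) in the left crop. I check this numerically.

Run:
```python
from h import *
T=lambda p:np.array(p)/2.4375-.3+[310,150]
S=lambda p:(np.array(p)-[390,0])/2.0526-.26+[258,180]
t=tri(T([(190,116),(232,228)]),S([(636,140),(553,219)]));print(t.round(4))
e=t[0]-t[1];print(np.linalg.norm(e),np.degrees(np.arctan2(e[1],e[0]))-18.95)
a=np.radians(18.95);c=t.mean(0)[:2]-[.472,-.085];print(np.array([[np.cos(a),np.sin(a)],[-np.sin(a),np.cos(a)]])@c)
```

```text
[[ 0.5188 -0.0703  0.1125]
 [ 0.42   -0.1038  0.1129]]
0.10432408709736682 -0.22834766122774397
[-0.00310569 -0.00113968]
```

The top is level at z = 0.1125, which matches the expected 0.112. The beam is about 0.2° off the battens and about 1 mm off the middle line, so I hand in.

```bash
python3 -c "
from rig import manip
print(manip.sign_off())"
```

```text
the job is handed in; nothing more can be done
None
```

The sawhorse now stands level between the battens, measured within about 1° of parallel and a few mm of the board's centre. It is released with the arm clear and the spare untouched, and the job was handed in about 8 s into the 35 s limit; the hand-in returned no verdict.

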